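# Pin the knock box to the counter and click its cap home

## Robot

A 6-joint arm with a two-finger parallel gripper is mounted at the origin on the work surface. World frame = base frame: x ahead of the robot, y to its left, z up, the work surface at z = 0. Lengths are in m, angles in rad, forces in N, time in s.
With the tool pointing down it reaches from about 0.425 to 0.95 m from the base axis. Payload 3.5 kg.
Tool frame: the origin (TCP) lies midway between the tips of the shut fingers; the grasp point (between the pads) lies 19 mm behind it (manip.grasp_offset is the distance from the TCP to the grasp point, in m); z points along the fingers, x is the direction in which the jaws open and shut, and the axes are right-handed (so a half turn about z gives the same grasp; the last joint's range is limited). The gripper opens to 85 mm and grips with 20 to 120 N. Pads are 22 mm wide; open, the fingers measure 114 mm over their backs; the gripper's body (76 mm by 85 mm) begins 54 mm behind the grasp point. The pads swing forward as they close: fully open they stand 13 mm farther back than shut.
Start: joints at [1.046, 0.286, 1.577, -0, 1.279, -0.15], TCP at [0.247, 0.628, 0.231] pointing down, gripper open.
Joint ranges: [-2.77, 2.77], [-0.9, 2.22], [0.21, 2.48], [-1.53, 4.67], [0.24, 2.81], [-2.84, 2.84]. Speed limits (rad/s): [2.79, 2.79, 3.14, 3.14, 3.14, 3.14].

## Interface

Orientations are given as [roll, pitch, yaw] about the fixed x, y, z axes, in that order (R = Rz(yaw) Ry(pitch) Rx(roll)).
In Python, from plant import manip, solve_ik, status, optics gives the robot as it stands. Calls block until the motion is done:
- manip.movep(position, orientation): joint-space move of the TCP to a pose.
- manip.movel(position, rotation=None, rate=0.15, force_limit=None): straight line of the TCP; rotation=None keeps the orientation; rate is the mean speed in m/s. With force_limit (N) it stops when the force on the tool has changed by that much, and returns True; else False.
- manip.set_joints(angles): joint-space move.
- manip.move_gripper(opening): finger opening in m; the grip force is fixed at half the most; returns when the fingers have stopped.
- manip.hold(seconds).
- solve_ik(position, orientation): joint angles nearest the present ones, or None.
- status.observe(): the state.
- optics.read_camera(name): name is "scene" or "top" or "wrist"; returns a dict with "frame" (420x560x3 uint8, red, green, blue), "intrinsics" (3x3 intrinsics, pixels), "R" (3x3) and "t" (3): a world point X has camera coordinates R X + t. Camera axes: x right, y down, z forward; pixel columns grow to the right and rows downward; lengths in m; the calibration is good to about 2 mm. A picture is of the moment at which its call begins. There is no depth.
A pose or a line that the arm cannot do raises manip.IKError and nothing moves.
- manip.finish_job(): hands the job in, once; it reports no verdict.
The state is a dict: "t": time; "joint_pos": joint angles; "dq": joint speeds; "effort": joint torques, N m; "tcp_pos": TCP position; "tcp_rot": TCP orientation; "force": force on the tool from outside, world axes, zero at the start; "ft_torque": the same for the moment, N m; "finger_gap": finger opening in m.
Only numpy, scipy, OpenCV 4.12 (cv2) and the standard library are available. Lean on these libraries where they do the work, as an engineer would, in place of code of your own. Each camera call takes 0.05 s, during which the arm holds its last target.

## Task

Fasten the coffee knock box to the counter: take the steel locking pin out of its wooden holder, push it all the way down through the hollow stud on the knock box's ear, then put the black cap over pin and stud and press it down until it clicks and sits fully home on the ear. Keep pressing the cap down firmly after the click and finish while still holding it pressed; do not push the tamper, milk pitcher or cup stack about or knock them over.

Things in the scene. Friction and masses are not known exactly. Their poses are not given: they have to be found in the camera images.
- knock_box: Open square steel tub for coffee grounds, 150 x 150 x 95 mm high, fixed to the counter, with a rubber-covered bar across its mouth; it never moves in a run. Origin at the centre of its underside, z up. Its own -y wall carries the ear; its y axis runs from the ear to the tub.
- ear: Flat steel plate, 60 (x) x 100 (y) x 8 mm, level, sticking out from the tub's -y wall, fixed. Its top, on which the cap finally sits, is 38 mm above the counter. Origin at the centre of its underside, 125 mm from the tub's centre; it carries the hollow stud, whose axis is 15 mm farther out (65 mm from the tub's wall).
- boss_top (a point): Centre of the mouth of the hollow stud on the ear: an upright steel tube, outer diameter 24 mm, 14 mm high above the ear (mouth 52 mm above the counter). z up. Its 12.4 mm bore goes right through stud and ear, with free room for the pin below.
- boss: The same stud; origin on its axis at the ear's top. Four sprung steel balls stand out of its side, 8 mm above the ear, tips at radius 15 mm. The cap's lip is pushed over them: resistance starts with the cap's rim about 12 mm above the ear, peaks at 7 to 15 N (under 18 N) with it 9 to 11 mm up, and gives way with a click at about 7 mm; from there the balls draw the cap down to the ear.
- pin_head (a point): Centre of the head of the loose steel locking pin, 60 g. Head: upright cylinder, diameter 18 mm, 22 mm high. Under it the shank, diameter 10 mm, 42 mm long, with a tapered tip (53 mm below this point). z along the pin, up. It starts upright in the holder, head resting on the holder's top. Fully home, the head rests on the stud's mouth, this point 11 mm above the mouth.
- cap_mid (a point): Centre, half-way up, of the loose black plastic cap, 45 g: round, outer diameter 40 mm, 44 mm high, closed on top; it starts upright on the counter, open side down. z up. Inside 33 mm wide and 40 mm deep, but a lip at the rim, 3 mm high, narrows it to 27 mm. Fully home the rim rests on the ear, this point 22 mm above the ear's top, the pin's head inside.
- holder: Fixed wooden block, 50 x 50 x 46 mm high, with an upright hole (13 mm across) in which the pin stands. Origin at the centre of its underside.
- tamper: Bystander, loose: steel tamper standing on its base, 58 mm wide, 85 mm high. Origin at the centre of its underside.
- pitcher: Bystander, loose: open steel milk pitcher with a side handle, 84 mm wide, 100 mm high. Origin at the centre of its underside.
- cup_stack: Bystander, loose: stack of dark paper cups, mouths down, 83 mm wide, 90 mm high. Origin at the centre of its underside.

How it is judged:
By the outcome, as a careful person would: the job done as asked, in the order asked, and still so for the second after the job is handed in, while the arm keeps its last pose, push and grip.
It also fails if it takes over 62 s, if anything falls off the work surface, if the arm or the gripper's body presses on something with over 40 N, if the wrist force passes 120 N, or if a joint passes its speed limit or range.

## Working session

There is one attempt and no reset: what is moved stays moved. The work goes in short steps, each a Python script; the robot and the scene stay as the last script left them, time stands still between calls to the robot, and variables do not carry over. Pictures are saved under pics/ and viewed, and the job is handed in when it is done.

```bash
ls; mkdir -p pics
cat > h.py <<'E'
import numpy as np, cv2
from plant import manip, solve_ik, status, optics
def snap(name,fn):
    c=optics.read_camera(name); cv2.imwrite('pics/'+fn,cv2.cvtColor(c['frame'],cv2.COLOR_RGB2BGR)); np.savez('pics/'+fn[:-4]+'.npz',**c); return c
def ray(c,u,v):
    K=np.array(c['intrinsics']);R=np.array(c['R']);t=np.array(c['t'])
    d=R.T@np.linalg.solve(K,[u,v,1.]); return -R.T@t,d/np.linalg.norm(d)
def plane(c,u,v,z):
    o,d=ray(c,u,v); return o+d*(z-o[2])/d[2]
def proj(c,X):
    p=np.array(c['intrinsics'])@(np.array(c['R'])@np.array(X)+np.array(c['t'])); return p[:2]/p[2]
def tri(a,ua,b,ub):
    o1,d1=ray(a,*ua);o2,d2=ray(b,*ub)
    s=np.linalg.lstsq(np.c_[d1,-d2],o2-o1,rcond=None)[0]
    p,q=o1+s[0]*d1,o2+s[1]*d2
    return (p+q)/2,np.linalg.norm(p-q)
E
python3 - <<'E'
from h import *
for n in ['scene','top','wrist']:
    c=snap(n,n+'0.png'); print(n,np.round(c['intrinsics'],1).tolist(),np.round(ray(c,280,210),3))
s=status.observe();print({k:np.round(v,3).tolist() for k,v in s.items()}, manip.grasp_offset)
E
```

```text
pics
scene [[445.0, 0.0, 280.3], [0.0, 445.0, 211.2], [0.0, 0.0, 1.0]] [[ 0.939 -0.52   0.818]
 [-0.351  0.481 -0.803]]
top [[435.5, 0.0, 273.3], [0.0, 435.5, 210.4], [0.0, 0.0, 1.0]] [[ 0.51  -0.065  1.013]
 [ 0.112  0.005 -0.994]]
wrist [[341.7, 0.0, 280.6], [0.0, 341.7, 205.4], [0.0, 0.0, 1.0]] [[ 0.184  0.652  0.374]
 [ 0.262 -0.107 -0.959]]
{'t': 0.15, 'joint_pos': [1.046, 0.287, 1.578, 0.0, 1.279, -0.15], 'dq': [0.001, -0.002, -0.004, 0.001, -0.0, -0.001], 'effort': [0.001, -40.66, -29.314, -0.0, 0.004, 0.0], 'tcp_pos': [0.247, 0.628, 0.23], 'tcp_rot': [-3.141, 0.002, 1.196], 'force': [-0.311, 0.503, -0.16], 'ft_torque': [-0.059, -0.002, 0.02], 'finger_gap': 0.085} 0.0187
```

View pics/scene0.png

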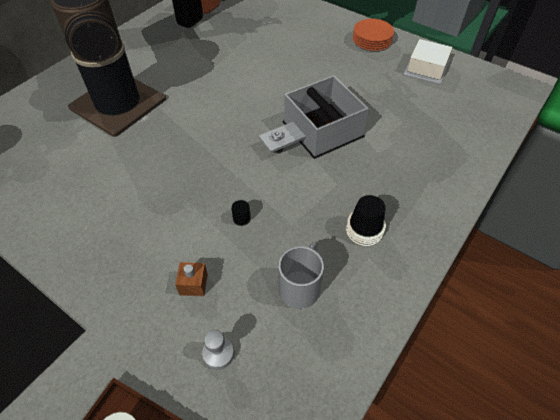

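View pics/top0.png

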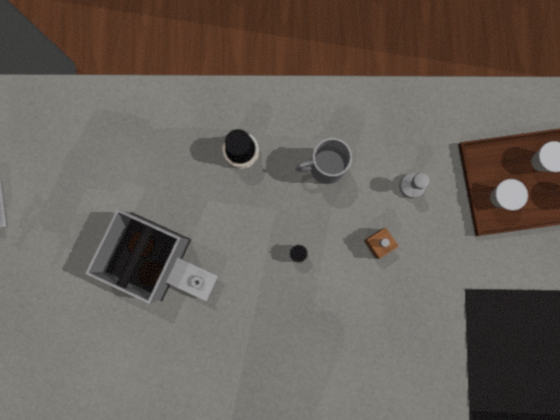

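View pics/wrist0.png

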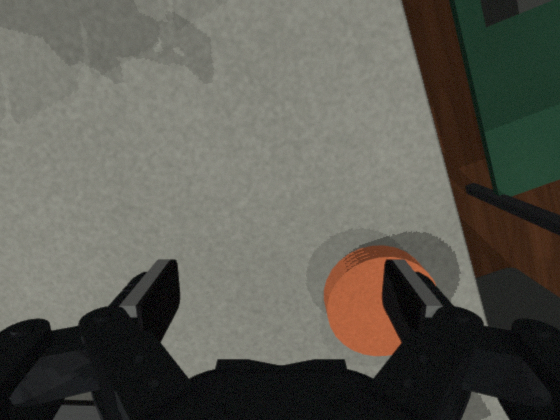

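The scene view shows the holder and pin at about (190,270), the cap at (241,212) and the stud at (278,134). In the top view, the pin is at (385,243), the cap at (299,253) and the stud at (197,282). The pitcher, tamper and cups are on the far side. Next I'll zoom in and measure.

Run:
```python
from h import *
def L(n): return dict(np.load(f'pics/{n}.npz'))
t=L('top0');s=L('scene0')
for nm,u,z in [('pinheadtop',(385,243),.068),('captop',(299,253),.044),('boss',(197,282),.052),('tubc',(140,258),.095),('tamper',(412,187),0.),('pitcher',(330,163),.09),('cups',(240,150),.0)]:
    print(nm,plane(t,*u,z).round(4))
for nm,a,b in [('pin',(385,243),(188,270)),('cap',(299,253),(241,205)),('boss',(197,282),(278,133))]:
    print(nm,tri(t,a,s,b))
def crop(c,x,y,w,h,k): return cv2.resize(c['frame'][y:y+h,x:x+w],None,fx=k,fy=k,interpolation=cv2.INTER_CUBIC)
A=[crop(t,360,215,50,50,5),crop(t,275,230,50,50,5),crop(t,165,250,50,50,5)]
B=[crop(s,165,245,50,50,5),crop(s,216,185,50,50,5),crop(s,253,110,50,50,5)]
cv2.imwrite('pics/z1.png',cv2.cvtColor(np.vstack([np.hstack(A),np.hstack(B)]),cv2.COLOR_RGB2BGR))
```

```text
pinheadtop [ 0.5476 -0.2863  0.068 ]
captop [ 0.5241 -0.1023  0.044 ]
boss [0.458  0.1205 0.052 ]
tubc [0.5086 0.2344 0.095 ]
tamper [ 0.6819 -0.3672  0.    ]
pitcher [ 0.7172 -0.1659  0.09  ]
cups [0.7671 0.0379 0.    ]
pin (array([ 0.5487191 , -0.28779125,  0.05860048]), np.float64(0.0020645772484153817))
cap (array([ 0.5256243 , -0.10066131,  0.0493176 ]), np.float64(0.00425225158402694))
boss (array([0.46016732, 0.12211244, 0.05338561]), np.float64(0.005584844908687985))
```

View pics/z1.png

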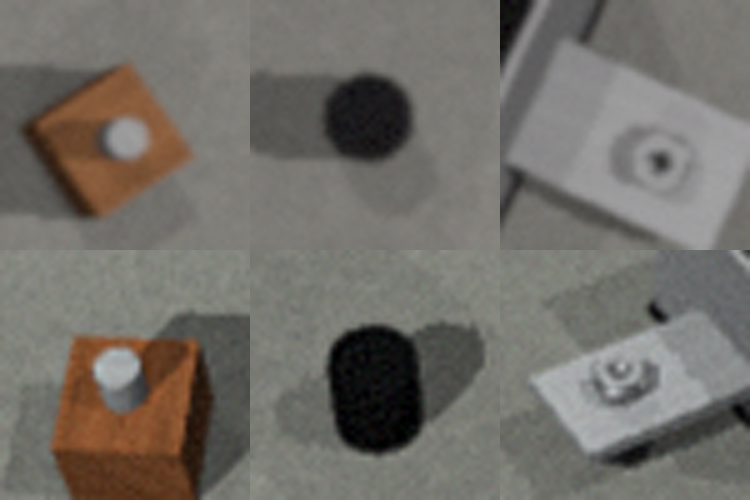

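Run:
```python
from h import *
t=dict(np.load('pics/top0.npz'));s=dict(np.load('pics/scene0.npz'))
for nm,a,b,z in [('pin',(385,242.6),(188.6,267.4),.068),('cap',(298.6,253),(241.3,204),.044),('boss',(197.4,282),(277.5,133.5),.052)]:
    print(nm,plane(t,*a,z),plane(s,*b,z))
p=plane(t,385,242.6,.068)
P=np.array([p[0],p[1],.17])
for i,yaw in enumerate([1.09,1.09-np.pi]):
    manip.movep(P,[np.pi,0,yaw]); c=snap('wrist',f'pin{i}.png'); o=status.observe()
    print(o['t'],o['tcp_pos'],o['tcp_rot'],'exp px',proj(c,p), 'tcp px',proj(c,o['tcp_pos']))
```

```text
pin [ 0.54849872 -0.28636117  0.068     ] [ 0.55136568 -0.28517536  0.068     ]
cap [ 0.52413812 -0.10144004  0.044     ] [ 0.52313515 -0.09379775  0.044     ]
boss [0.45802418 0.11962219 0.052     ] [0.46129849 0.12317722 0.052     ]
3.5667 [ 0.54882336 -0.28575901  0.17004069] [ 3.14153676e+00 -9.18685659e-05  1.09101699e+00] exp px [279.7606086  203.35796891] tcp px [280.70470986 262.32232191]
6.2667 [ 0.54851348 -0.28635628  0.17001612] [-3.14154355e+00 -1.22327300e-05 -2.05140799e+00] exp px [280.36326514 205.93535934] tcp px [280.19898515 265.92161415]
```

```bash
cd pics; python3 -c "
import cv2,numpy as np
cv2.imwrite('z2.png',np.hstack([cv2.resize(cv2.imread(f'pin{i}.png')[120:420,80:480],(400,300)) for i in (0,1)]))"
```

```text
(no output)
```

View pics/z2.png

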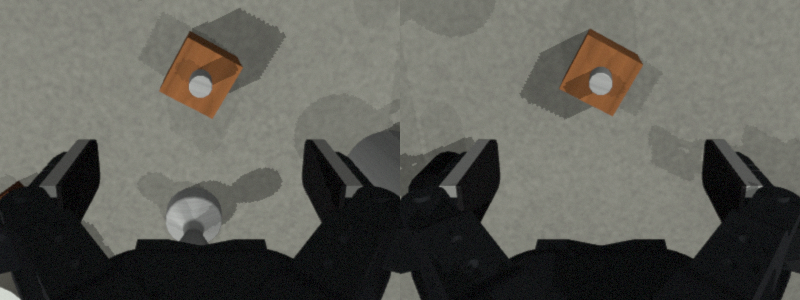

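Both hover views show the bright pin head near the centre column, at about (280,206) and (280,203), in the holder. Next I'll fit its centre.

```bash
cat >> h.py <<'E'
def blob(c,u,v,r,lo,hi=256,satmax=40,fn=None):
    f=c['frame'].astype(np.uint8); g=cv2.cvtColor(f,cv2.COLOR_RGB2GRAY); sat=f.max(2).astype(int)-f.min(2)
    m=((g>=lo)&(g<hi)&(sat<satmax)).astype(np.uint8)
    w=np.zeros_like(m); cv2.circle(w,(int(u),int(v)),r,1,-1); m*=w
    cs,_=cv2.findContours(m,cv2.RETR_EXTERNAL,cv2.CHAIN_APPROX_NONE)
    k=max(cs,key=cv2.contourArea); (x,y),rad=cv2.minEnclosingCircle(k); e=cv2.fitEllipse(k)
    return e[0],e[1],cv2.contourArea(k),(x,y,rad)
E
python3 - <<'E'
from h import *
for i in (0,1):
    c=dict(np.load(f'pics/pin{i}.npz'))
    g=cv2.cvtColor(c['frame'],cv2.COLOR_RGB2GRAY); print(g[204,262:300]);
    for lo in (140,160,175):
        b=blob(c,280,205,16,lo); print(lo,b, plane(c,*b[0],.068), 'f',c['intrinsics'][0][0])
E
```

```text
[108 109 105 108 104 102 111 165 172 168 167 167 166 168 169 163 164 162
 161 157 156 154 157 157 157 159 160 163 162 136 100  87 101 106 105 108
 105 102]
140 ((279.80560302734375, 206.43719482421875), (20.944307327270508, 21.402456283569336), 349.0, (280.0, 206.5, 11.280613899230957)) [ 0.55063494 -0.28743442  0.068     ] f 341.67384845680215
160 ((278.48162841796875, 209.255615234375), (12.27413558959961, 21.803922653198242), 194.5, (279.5, 206.5, 10.79361629486084)) [ 0.55212772 -0.28933054  0.068     ] f 341.67384845680215Traceback (most recent call last):
  File "<stdin>", line 6, in <module>
  File "h.py", line 22, in blob
    k=max(cs,key=cv2.contourArea); (x,y),rad=cv2.minEnclosingCircle(k); e=cv2.fitEllipse(k)
ValueError: max() iterable argument is empty
```

Run:
```python
from h import *
for i in (0,1):
    c=dict(np.load(f'pics/pin{i}.npz'))
    o,d=ray(c,280,205); print(o,d)
    for lo in (125,135,145):
        b=blob(c,280,205,16,lo); print(lo,np.round(b[0],1),np.round(b[1],1), plane(c,*b[0],.068))
    cv2.imwrite(f'pics/zz{i}.png',cv2.cvtColor(cv2.resize(c['frame'][180:230,255:305],(400,400),interpolation=cv2.INTER_NEAREST),cv2.COLOR_RGB2BGR))
cv2.imwrite('pics/z3.png',np.hstack([cv2.imread(f'pics/zz{i}.png') for i in (0,1)]))
```

```text
[ 0.48875137 -0.25460118  0.31397248] [ 0.23863542 -0.12600798 -0.96289933]
125 [279.9 206.4] [21.2 22.2] [ 0.55064393 -0.28735081  0.068     ]
135 [279.9 206.4] [21. 22.] [ 0.55064264 -0.28738968  0.068     ]
145 [279.7 206.3] [20.6 21.3] [ 0.55051309 -0.28744643  0.068     ]
[ 0.60975121 -0.31842569  0.31392374] [-0.23694592  0.12524398 -0.9634161 ]
125 [280.4 203.4] [21.6 21.8] [ 0.55023835 -0.28726302  0.068     ]
135 [280.5 203.4] [21.2 21.5] [ 0.55019501 -0.287329    0.068     ]
145 [280.5 203.3] [20.8 21.3] [ 0.55027237 -0.28736816  0.068     ]
```

View pics/z3.png

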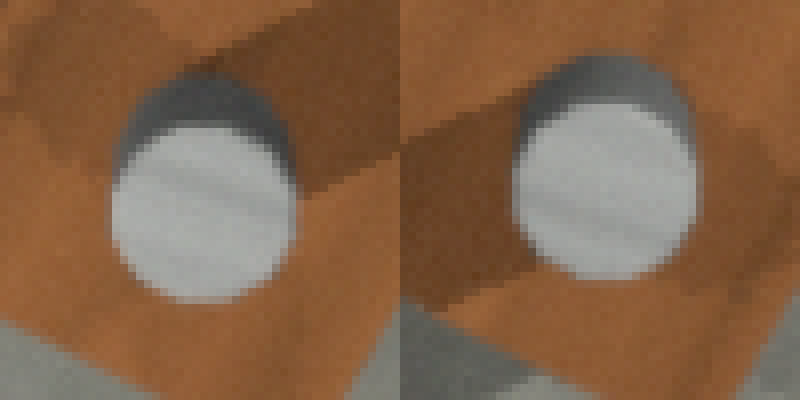

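The two opposed views agree on the pin at (0.5504,-0.2873) to within 0.4 mm, which also fits the 68 mm height. Now I'll grasp it.

Run:
```python
from h import *
o=status.observe(); rot=[np.pi,0,o['tcp_rot'][2]]
print(manip.movel([.5504,-.2873,.050],rate=.12,force_limit=8))
o=status.observe();print(o['t'],o['tcp_pos'],o['force'])
manip.move_gripper(0.0)
o=status.observe();print(o['t'],o['tcp_pos'],o['force'],o['finger_gap'])
manip.movel([.5504,-.2873,.16],rate=.15)
o=status.observe();print(o['t'],o['tcp_pos'],o['force'],o['finger_gap'])
snap('wrist','grip.png');snap('scene','grips.png')
```

```text
False
7.4167 [ 0.5511243  -0.28782993  0.05112818] [-0.42624487  0.20740611  0.14572614]
8.0583 [ 0.55062601 -0.287508    0.05041859] [ 0.05397037 -0.81490554  1.94246543] 0.015662994627083822
8.9417 [ 0.54965685 -0.28675507  0.15860516] [-0.40164968 -0.50816329 -0.68496932] 0.015781871614130045
```

View pics/grip.png

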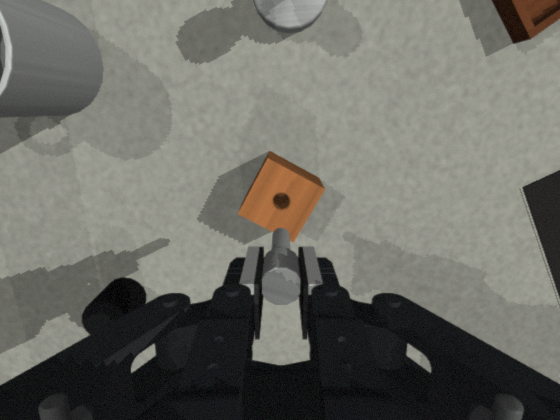

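View pics/grips.png

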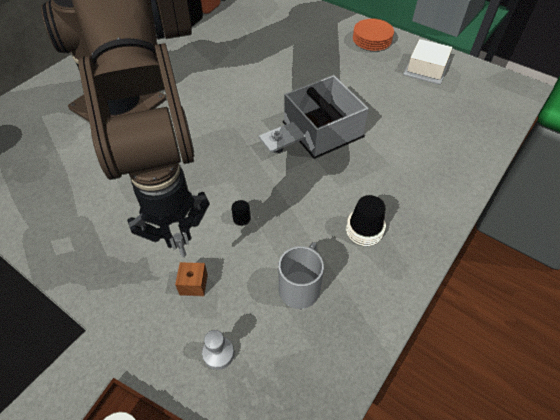

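The pin is held upright, with its tip at (282,233) in the wrist view, and the holder hole is empty. I'll move to the stud and measure it from two opposed yaws.

Run:
```python
from h import *
c=dict(np.load('pics/grip.npz')); 
o=status.observe(); print('tip exp',proj(c,np.array(o['tcp_pos'])-[0,0,.046]))
P=[.4595,.121,.165]
for i,yaw in enumerate([-.42-0,-.42+np.pi]):
    manip.movep(P,[np.pi,0,yaw]); manip.hold(.15); c=snap('wrist',f'boss{i}.png'); o=status.observe()
    print(o['t'],np.round(o['tcp_pos'],4),np.round(o['tcp_rot'],4),'exp',proj(c,[.4595,.121,.052]),'tip',proj(c,np.array(o['tcp_pos'])-[0,0,.046]))
cv2.imwrite('pics/z4.png',np.hstack([cv2.resize(cv2.imread(f'pics/boss{i}.png')[130:330,180:380],(400,400),interpolation=cv2.INTER_NEAREST) for i in (0,1)]))
```

```text
tip exp [280.30785683 231.43180055]
10.7833 [0.46   0.1203 0.165 ] [ 3.1416e+00 -1.0000e-04 -4.2150e-01] exp [278.27772245 200.05139159] tip [278.81714325 229.76547483]
13.6333 [0.4595 0.121  0.165 ] [ 3.1416 -0.      2.7215] exp [281.79592706 201.15571608] tip [282.08049636 230.46115701]
```

View pics/z4.png

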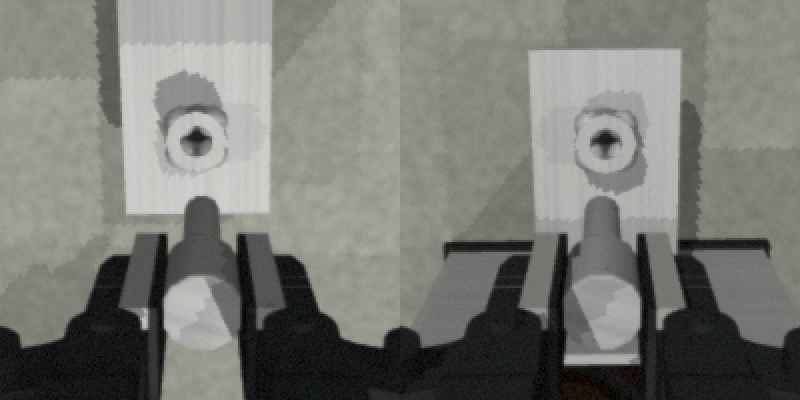

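The stud mouth ring sits at about (278,200) and (282,201), and the held pin shows no lean. I'll compute stud minus pin head in the same images so camera bias cancels.

Run:
```python
from h import *
o=status.observe(); 
for i,tp in ((0,[.46,.1203,.165]),(1,[.4595,.121,.165])):
    c=dict(np.load(f'pics/boss{i}.npz')); g=cv2.cvtColor(c['frame'],cv2.COLOR_RGB2GRAY)
    print('ring row',g[200,258:306].tolist()); u=int([278,282][i]);print('ring col',g[175:225,u].tolist())
    print('head row',g[286,255:310].tolist()); print('head col',g[262:312,281].tolist()); print('shank row',g[240,262:300].tolist())
```

```text
ring row [185, 177, 173, 171, 146, 183, 194, 196, 193, 197, 197, 188, 118, 104, 103, 94, 72, 54, 46, 41, 37, 40, 42, 58, 85, 99, 100, 105, 180, 194, 194, 197, 195, 194, 196, 189, 194, 192, 190, 192, 192, 190, 191, 192, 188, 186, 187, 189]
ring col [144, 146, 144, 143, 143, 145, 135, 98, 85, 84, 114, 190, 196, 196, 194, 196, 195, 182, 106, 79, 49, 37, 32, 34, 27, 37, 63, 75, 81, 73, 76, 83, 94, 146, 190, 196, 192, 195, 196, 195, 191, 179, 188, 199, 202, 205, 204, 204, 203, 204]
head row [59, 53, 55, 30, 24, 24, 60, 157, 177, 176, 179, 180, 184, 185, 187, 188, 188, 189, 190, 188, 189, 188, 187, 172, 169, 167, 170, 171, 173, 171, 171, 177, 176, 177, 170, 127, 110, 107, 109, 108, 109, 108, 110, 110, 103, 52, 15, 2, 19, 25, 28, 27, 39, 80, 103]
head col [84, 86, 85, 84, 87, 115, 163, 181, 186, 185, 184, 183, 185, 183, 187, 187, 188, 192, 192, 193, 193, 194, 190, 173, 170, 168, 170, 170, 168, 165, 159, 160, 161, 165, 171, 172, 177, 176, 176, 180, 173, 175, 168, 157, 154, 155, 157, 151, 151, 150]
shank row [140, 141, 141, 147, 149, 145, 144, 141, 139, 135, 93, 71, 73, 78, 73, 78, 81, 79, 82
[... 587 characters left out ...]
, 30, 18, 14, 10, 29, 79, 91, 88, 93, 93, 95, 95, 92, 99, 106, 140, 146, 148, 148, 150, 145, 147, 150, 146, 150, 151, 167, 172, 173, 172, 173, 171, 170, 171, 172, 171, 169, 168, 174, 170, 173, 173, 165, 85, 25, 15, 20, 30, 40, 35, 49, 116, 144]
head col [116, 109, 110, 114, 119, 138, 164, 160, 150, 148, 147, 146, 145, 147, 149, 148, 150, 153, 151, 154, 152, 148, 148, 151, 150, 151, 167, 171, 166, 163, 159, 158, 160, 162, 160, 166, 167, 170, 168, 170, 164, 164, 149, 118, 121, 158, 172, 174, 172, 162]
shank row [160, 158, 165, 173, 164, 158, 159, 152, 153, 146, 110, 101, 107, 108, 110, 110, 115, 114, 110, 110, 111, 108, 105, 99, 94, 88, 83, 92, 149, 156, 160, 156, 153, 159, 159, 158, 156, 154]
```

Run:
```python
import cv2,numpy as np
cv2.imwrite('pics/z5.png',np.vstack([np.hstack([cv2.resize(cv2.imread(f'pics/boss{i}.png')[y:y+50,256:306],(300,300),interpolation=cv2.INTER_NEAREST) for i in (0,1)]) for y in (175,262)]))
```

```text
(no output)
```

View pics/z5.png

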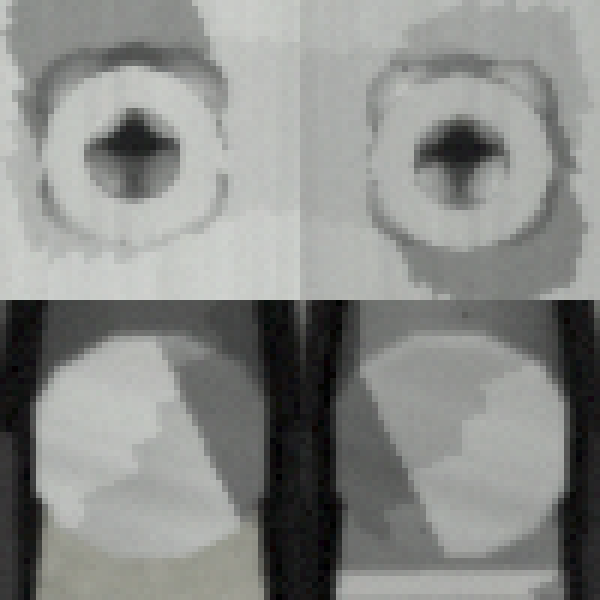

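Run:
```python
from h import *
D=[]
for i,tp,b,h in ((0,[.46,.1203],(277.8,200.4),(280.7,285.8)),(1,[.4595,.121],(282.5,201.3),(280.8,285.7))):
    c=dict(np.load(f'pics/boss{i}.npz'))
    B=plane(c,*b,.052);H=plane(c,*h,.183)
    print('B',B[:2].round(4),'H',H[:2].round(4),'H-tcp',(H[:2]-tp).round(4),'target tcp',(B-H)[:2]+tp)
for u in [(197.4,282)]: print(plane(dict(np.load('pics/top0.npz')),*u,.052))
```

```text
B [0.459  0.1209] H [0.4603 0.1187] H-tcp [ 0.0003 -0.0016] target tcp [0.45871209 0.12253822]
B [0.459  0.1213] H [0.4605 0.1215] H-tcp [0.001  0.0005] target tcp [0.45802876 0.12080976]
[0.45802418 0.11962219 0.052     ]
```

The stud is consistent at about (0.459,0.121). The pin sits about 1.1 mm off in tool y, which the camera-bias model explains for both scenes, so the target TCP is (0.4580,0.1207) at the present yaw. Now I'll insert, guarded by force.

Run:
```python
from h import *
def st(m): 
    o=status.observe();print(m,round(o['t'],2),np.round(o['tcp_pos'],4),np.round(o['force'],2),np.round(o['ft_torque'],2));return o
manip.movel([.4580,.1207,.108],rate=.1); manip.hold(.2); st('above')
hit=manip.movel([.4580,.1207,.080],rate=.03,force_limit=5); o=st(hit)
if not hit:
    hit=manip.movel([.4580,.1207,.0555],rate=.04,force_limit=8); o=st(hit)
snap('wrist','ins.png')
```

```text
above 14.55 [0.4587 0.1208 0.1089] [-1.04  0.42 -0.64] [ 0.04 -0.01  0.03]
False 15.63 [0.4582 0.1207 0.0802] [0.28 0.05 0.3 ] [ 0.04 -0.   -0.07]
True 16.21 [0.4574 0.1207 0.0563] [-1.2   0.7   3.52] [-0.01  0.12 -0.02]
```

View pics/ins.png

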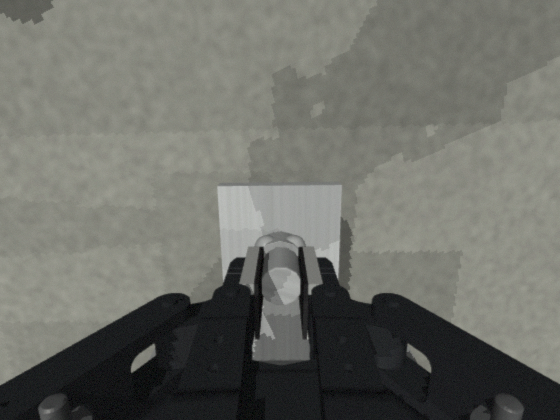

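The pin slid in freely and stopped on contact at TCP z 0.056, the seated height. I'll release it, check, and go to the cap.

Run:
```python
from h import *
manip.move_gripper(.085)
manip.movel([.4580,.1207,.17],rate=.15); manip.hold(.1)
snap('wrist','seat.png'); print(status.observe()['t'],status.observe()['tcp_pos'])
P=[.5241,-.1005,.15]
for i,yaw in enumerate([-.42+np.pi,-.42]):
    manip.movep(P,[np.pi,0,yaw]); manip.hold(.15); c=snap('wrist',f'cap{i}.png'); o=status.observe()
    print(o['t'],np.round(o['tcp_pos'],4),np.round(o['tcp_rot'],4),proj(c,[.5241,-.1014,.044]))
cv2.imwrite('pics/z6.png',np.hstack([cv2.imread(f'pics/{n}.png')[130:330,180:380] for n in ('seat','cap0','cap1')]))
```

```text
17.9917 [0.45711765 0.12064205 0.16854169]Traceback (most recent call last):
  File "<stdin>", line 7, in <module>
plant.IKError: the arm cannot take that pose within its joint ranges
```

Run:
```python
from h import *
P=[.5241,-.1005,.15]
for i,yaw in enumerate([2.4,2.4-np.pi]):
    manip.movep(P,[np.pi,0,yaw]); manip.hold(.15); c=snap('wrist',f'cap{i}.png'); o=status.observe()
    print(o['t'],np.round(o['tcp_pos'],4),np.round(o['tcp_rot'],4),proj(c,[.5241,-.1014,.044]))
cv2.imwrite('pics/z6.png',np.hstack([cv2.imread(f'pics/{n}.png')[130:330,180:380] for n in ('seat','cap0','cap1')]))
for i in (0,1):
    c=dict(np.load(f'pics/cap{i}.npz'))
    for hi in (40,50,60):
        b=blob(c,280,200,60,0,hi);print(hi,np.round(b[0],1),np.round(b[1],1),b[2])
```

```text
19.1167 [ 0.5241 -0.099   0.1502] [3.1413e+00 1.0000e-04 2.4024e+00] [279.57157001 200.85517613]
21.9667 [ 0.5241 -0.1005  0.15  ] [ 3.1416  0.     -0.7415] [280.08266624 204.23517634]
40 [278.9 197. ] [49.5 57.9] 2245.0
50 [278.9 197. ] [50.2 58.4] 2293.5
60 [278.9 197. ] [50.6 58.6] 2323.5
40 [281.2 198.8] [49.3 58.2] 2247.0
50 [281.2 198.8] [49.9 58.7] 2296.0
60 [281.1 198.9] [50.2 59.3] 2330.0
```

View pics/z6.png

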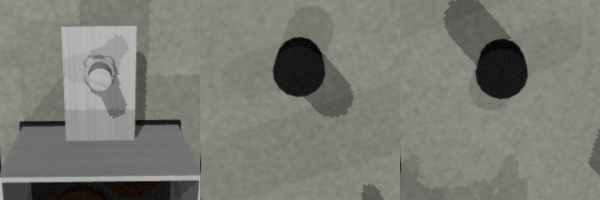

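```bash
python3 - <<'E'
from h import *
R=[]
for i,(u,yb) in enumerate([(278.9,226.5),(281.2,228.5)]):
    c=dict(np.load(f'pics/cap{i}.npz'))
    # bottom edge of top rim + known radius
    e=plane(c,u,yb,.044); print(plane(c,u,yb-25,.044),'edge',e)
    R.append(e)
print('span',np.linalg.norm(R[0]-R[1]),'mid',(R[0]+R[1])/2)
c=dict(np.load('pics/seat.npz')); b=blob(c,280,207,14,150)
print(b, plane(c,*b[0],.074), plane(c,280,207,.074))
E
python3 -c "
import cv2
cv2.imwrite('pics/z7.png',cv2.resize(cv2.imread('pics/seat.png')[170:240,245:315],(560,560),interpolation=cv2.INTER_NEAREST))"
```

```text
[ 0.52481691 -0.10136885  0.044     ] edge [ 0.53831306 -0.08658294  0.044     ]
[ 0.52511589 -0.10154524  0.044     ] edge [ 0.51157692 -0.11636531  0.044     ]
span 0.040022619809070376 mid [ 0.52494499 -0.10147412  0.044     ]
((278.75274658203125, 209.21229553222656), (21.158601760864258, 23.898447036743164), 378.5, (278.1140441894531, 208.30702209472656, 12.7789888381958)) [0.45899285 0.12071134 0.074     ] [0.45748428 0.11955554 0.074     ]
```

View pics/z7.png

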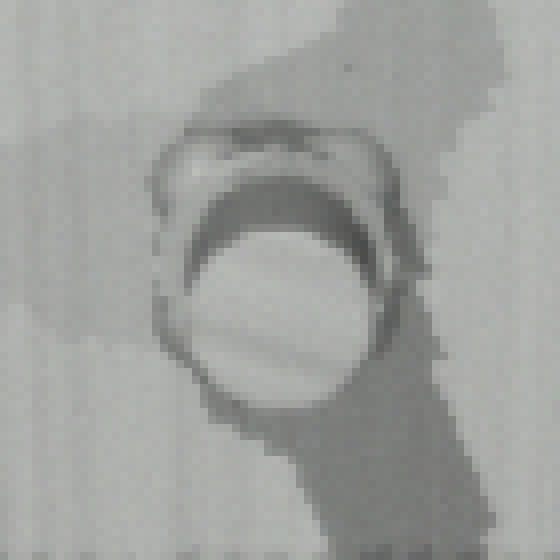

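The wrist view shows the pin head seated on the stud at (280,210). The cap's edges span 40.02 mm across two views against 40 expected, so the cap centre is (0.5249,-0.1015), or (0.5244,-0.1010) after bias correction. Now I'll grasp the cap.

Run:
```python
from h import *
def st(m): 
    o=status.observe();print(m,round(o['t'],2),np.round(o['tcp_pos'],4),np.round(o['force'],2),round(o['finger_gap'],4));return o
manip.movel([.5244,-.1010,.014],rate=.12,force_limit=8); st('down')
manip.move_gripper(0.0); g=st('grip')
manip.movel([.5244,-.1010,.15],rate=.15); st('up')
manip.movep([.4583,.1215,.15],[np.pi,0,g['tcp_rot'][2]]); manip.hold(.2); st('over stud')
snap('wrist','capheld.png'); snap('scene','capheld_s.png')
```

```text
down 23.25 [ 0.5252 -0.1013  0.0149] [ 0.31 -0.63  0.24] 0.0854
grip 23.74 [ 0.5251 -0.1013  0.0148] [-0.08 -0.82  3.81] 0.0389
up 24.8 [ 0.5235 -0.1007  0.1486] [-0.05  0.15  0.  ] 0.0387
over stud 25.93 [0.459  0.1204 0.15  ] [-0.32 -0.34 -1.65] 0.0391
```

View pics/capheld.png

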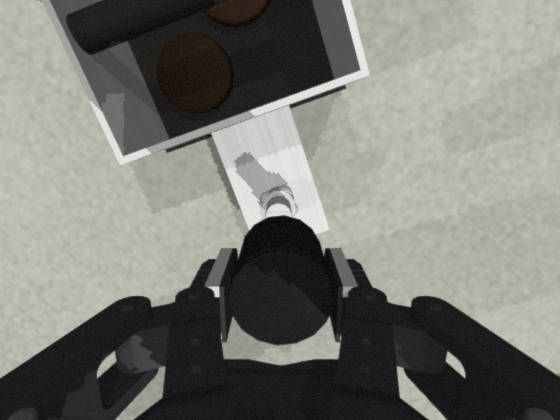

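View pics/capheld_s.png

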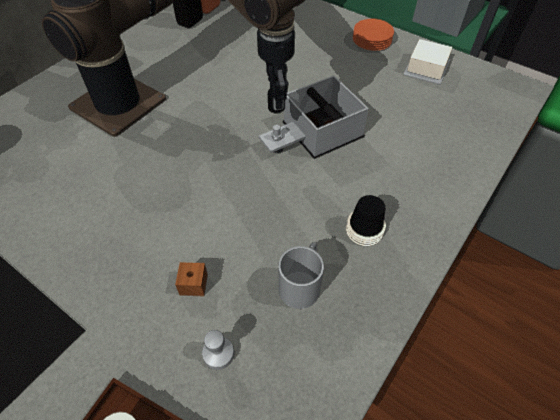

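The cap is held upright, with its top disc around (283,290), above the stud and pin at (278,205). The bystanders look unmoved in the scene view. I'll do one held-cap check in the same image, then lower it.

```bash
python3 - <<'E'
from h import *
c=dict(np.load('pics/capheld.npz')); g=cv2.cvtColor(c['frame'],cv2.COLOR_RGB2GRAY)
print(g[325:360,283].tolist())
def st(m): 
    o=status.observe();print(m,round(o['t'],2),np.round(o['tcp_pos'],4),np.round(o['force'],2),round(o['finger_gap'],4));return o
r=int(325+np.argmax(np.diff(g[325:360,283].astype(int))))+.5
E_=plane(c,283,r,.1792); y=np.array([np.sin(-.7415),-np.cos(-.7415)])
print('row',r,'edge-tcp along tool y',(E_[:2]-[.459,.1204])@y, 'pin head cam',plane(c,278.5,210,.074))
manip.movel([.4583,.1215,.098],rate=.1); manip.hold(.4); st('pre')
snap('wrist','pre.png'); snap('scene','pre_s.png')
E
python3 -c "
import cv2,numpy as np
a=cv2.imread('pics/pre_s.png')[60:180,220:360]
b=cv2.imread('pics/pre.png')[150:350,180:380]
cv2.imwrite('pics/z8.png',np.hstack([cv2.resize(a,(466,400)),cv2.resize(b,(330,400))[:,:330]]))"
```

```text
[34, 38, 35, 34, 37, 35, 34, 38, 34, 27, 34, 33, 28, 29, 30, 25, 33, 29, 46, 85, 147, 153, 155, 155, 159, 159, 163, 170, 176, 174, 177, 178, 178, 178, 180]
row 344.5 edge-tcp along tool y 0.020584719208926964 pin head cam [0.46111541 0.12333987 0.074     ]
pre 27.09 [0.4585 0.1215 0.0984] [-0.34 -1.03 -1.01] 0.0386
```

View pics/z8.png

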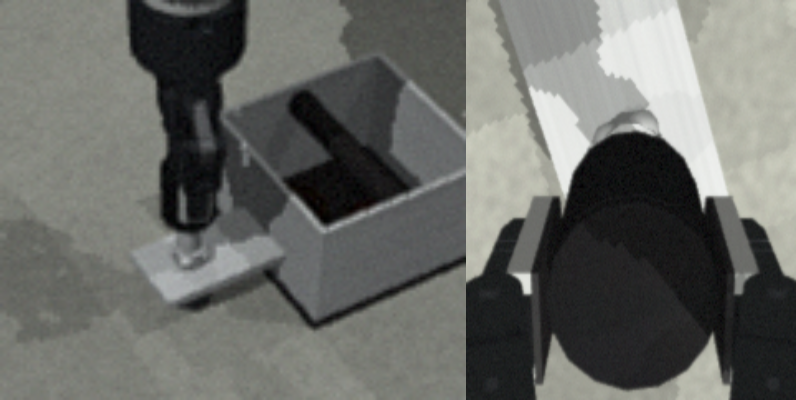

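The cap is centred in the tool within about 0.6 mm and sits squarely over the pin head. I'll lower it under a force guard and then press.

Run:
```python
from h import *
def st(m): 
    o=status.observe();print(m,round(o['t'],2),np.round(o['tcp_pos'],4),np.round(o['force'],2),round(o['finger_gap'],4));return o
hit=manip.movel([.4583,.1215,.068],rate=.04,force_limit=5); st(hit)
if not hit:
    hit=manip.movel([.4583,.1215,.0655],rate=.02,force_limit=6); st(hit)
```

```text
False 28.09 [0.4585 0.1215 0.0682] [-0.3   0.46 -1.06] 0.0387
False 28.37 [0.4583 0.1215 0.0655] [ 0.03  0.26 -0.42] 0.0385
```

Run:
```python
from h import *
def st(m): 
    o=status.observe();print(m,round(o['t'],2),np.round(o['tcp_pos'],4),np.round(o['force'],2));return o
for z in np.arange(.0640,.0470,-.0015):
    hit=manip.movel([.4583,.1215,z],rate=.02,force_limit=24); o=st((round(z,4),hit))
    if hit or o['force'][2]>20: break
```

```text
(np.float64(0.064), False) 28.62 [0.4585 0.1217 0.0641] [0.43 1.74 0.24]
(np.float64(0.0625), False) 28.87 [0.4587 0.1219 0.0633] [-1.03  2.16  5.38]
(np.float64(0.061), False) 29.12 [0.459  0.1218 0.0621] [-1.6   1.34  6.14]
(np.float64(0.0595), False) 29.37 [0.4587 0.1218 0.0602] [-0.44  1.56  4.61]
(np.float64(0.058), False) 29.62 [0.4581 0.1216 0.0571] [ 3.43  3.32 -4.71]
(np.float64(0.0565), False) 29.87 [0.4581 0.1217 0.0552] [ 4.7   3.29 -7.94]
(np.float64(0.055), False) 30.12 [0.4578 0.1213 0.0544] [ 1.27  1.78 -5.12]
(np.float64(0.0535), False) 30.37 [0.4582 0.1212 0.0537] [ 0.14  0.54 -1.27]
(np.float64(0.052), False) 30.62 [0.4587 0.1213 0.0527] [-0.97 -1.05  3.86]
(np.float64(0.0505), False) 30.87 [0.4588 0.1214 0.0527] [-6.46 -1.86 13.63]
(np.float64(0.049), False) 31.12 [0.4588 0.1214 0.0527] [-9.97 -2.66 24.08]
```

The force peaked, then the balls pulled the cap down (the click). It bottomed at TCP z 0.0527 (0.0528 predicted), now pressed with about 24 N. I'll check that this is steady.

```bash
python3 - <<'E'
from h import *
def st(m): 
    o=status.observe();print(m,round(o['t'],2),np.round(o['tcp_pos'],4),np.round(o['force'],2),round(o['finger_gap'],4));return o
for i in range(3): manip.hold(.4); st('hold')
snap('scene','end_s.png'); snap('wrist','end.png'); snap('top','end_t.png')
E
python3 -c "
import cv2,numpy as np
a=cv2.imread('pics/end_s.png')
b=cv2.resize(a[90:180,230:330],(400,360)); c=cv2.resize(cv2.imread('pics/end.png')[60:420],(400,257))
d=cv2.resize(a,(400,300)); 
cv2.imwrite('pics/z9.png',np.vstack([np.hstack([b,np.zeros((360,0,3),np.uint8),cv2.resize(cv2.imread('pics/end_t.png')[60:330],(400,360))]),np.hstack([d[:240],c[:240]])]))"
```

```text
hold 31.52 [0.4588 0.1214 0.0526] [-10.91  -1.82  24.31] 0.0388
hold 31.92 [0.4589 0.1214 0.0527] [-10.53  -2.83  23.83] 0.0387
hold 32.32 [0.4589 0.1214 0.0527] [-10.79  -2.77  24.12] 0.0384
```

View pics/z9.png

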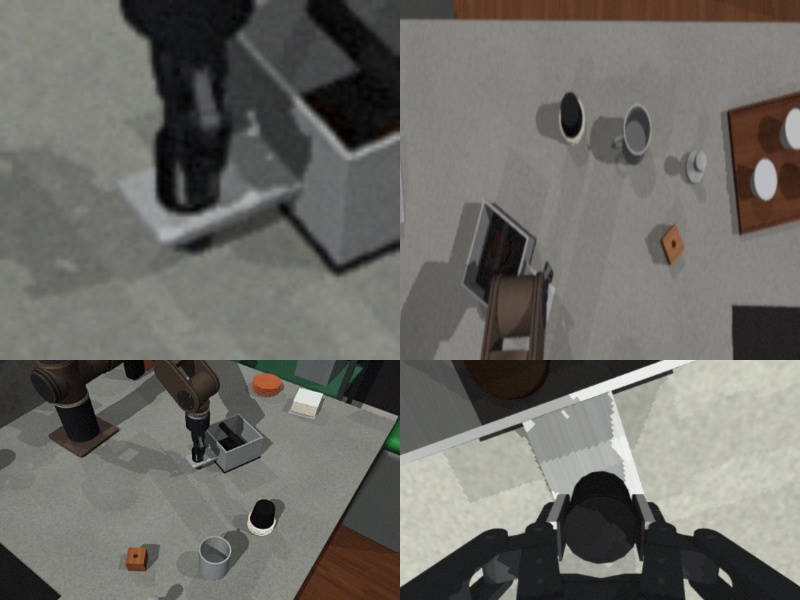

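The views show the cap down on the ear, the holder empty and the bystanders where they stood. The press is steady at 24 N, so I'm handing in.

Run:
```python
from h import *
manip.finish_job(); print('done')
```

```text
the job is handed in; nothing more can be done
done
```

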